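# Pack the crowned bottles into the carriers by crown colour

## Task

Pack the four crowned bottles that stand on the bench: put each one into an empty cell of the carrier that already holds bottles with the same crown colour, lowering it gently until it stands upright on the carrier's floor before you let go. The two open bottles still have to go to the crowner: leave them standing where they are, and knock no bottle over.

Things in the scene. Friction and masses are not known exactly. Their poses are not given: they have to be found in the camera images.
- bottle_red_a: Full stubby 330 ml beer bottle of brown glass, with a red crown cap, standing loose on the bench. 173 mm high, about 0.52 kg; body 61 mm diameter up to 98 mm, shoulder tapering from there to 138 mm, straight neck 26 mm diameter from 142 to 166 mm above the base (grip it there), crown 30 mm diameter on top. Origin: centre of the underside; z up its axis; round, so its yaw means nothing.
- bottle_red_b: Full stubby 330 ml beer bottle of brown glass, with a red crown cap (a second one, same as bottle_red_a), standing loose on the bench. 173 mm high, about 0.52 kg; body 61 mm diameter up to 98 mm, shoulder tapering from there to 138 mm, straight neck 26 mm diameter from 142 to 166 mm above the base (grip it there), crown 30 mm diameter on top. Origin: centre of the underside; z up its axis; round, so its yaw means nothing.
- bottle_white: Full stubby 330 ml beer bottle of brown glass, with a white crown cap, standing loose on the bench. 173 mm high, about 0.52 kg; body 61 mm diameter up to 98 mm, shoulder tapering from there to 138 mm, straight neck 26 mm diameter from 142 to 166 mm above the base (grip it there), crown 30 mm diameter on top. Origin: centre of the underside; z up its axis; round, so its yaw means nothing.
- bottle_blue: Full stubby 330 ml beer bottle of brown glass, with a blue crown cap, standing loose on the bench. 173 mm high, about 0.52 kg; body 61 mm diameter up to 98 mm, shoulder tapering from there to 138 mm, straight neck 26 mm diameter from 142 to 166 mm above the base (grip it there), crown 30 mm diameter on top. Origin: centre of the underside; z up its axis; round, so its yaw means nothing.
- carrier_red: Green four-bottle carrier, fixed, any yaw. 156 x 156 mm, walls 4 mm thick, 90 mm high; 2 x 2 cells 72 mm square, dividers 4 mm thick, 65 mm high; floor 5 mm up. Origin: centre of underside, z up. Cell centres at x, y = +-38 mm. Holds two red-crowned bottles (fixed, tops 178 mm up). Empty: cells (x, y) = (-38, +38) and (-38, -38) mm.
- carrier_white: Green four-bottle carrier, fixed, any yaw. 156 x 156 mm, walls 4 mm thick, 90 mm high; 2 x 2 cells 72 mm square, dividers 4 mm thick, 65 mm high; floor 5 mm up. Origin: centre of underside, z up. Cell centres at x, y = +-38 mm. Holds three white-crowned bottles (fixed, tops 178 mm up). Empty: cell (x, y) = (+38, -38) mm.
- carrier_blue: Green four-bottle carrier, fixed, any yaw. 156 x 156 mm, walls 4 mm thick, 90 mm high; 2 x 2 cells 72 mm square, dividers 4 mm thick, 65 mm high; floor 5 mm up. Origin: centre of underside, z up. Cell centres at x, y = +-38 mm. Holds three blue-crowned bottles (fixed, tops 178 mm up). Empty: cell (x, y) = (+38, +38) mm.
- open_a: Stubby brown bottle like the others but open: no crown, brown glass lip 28 mm diameter with a dark mouth, 169 mm high, 61 mm diameter. Waits for the crowner and is not to be moved. Origin: centre of the underside; z up its axis.
- open_b: Stubby brown bottle like the others but open: no crown, brown glass lip 28 mm diameter with a dark mouth, 169 mm high, 61 mm diameter. Waits for the crowner and is not to be moved. Origin: centre of the underside; z up its axis.
Things that resemble listed ones, but are neither listed nor needed, are in the scene too. Leave any yellow look-alike of the bottle_red_a alone. Leave any yellow look-alike of the bottle_white alone.

How it is judged (in metres and radians):
At the end, for the whole second after the job is handed in: Each crowned bottle stands released, still and upright (0.1 rad) on the floor of the carrier of its crown colour (base under 12 mm above the bench), within 12 mm of the centre of an empty cell in x and y; both open bottles stand upright within 25 mm of where they began (((x of bottle_red_a in the frame of carrier_red between -0.05 and -0.026 m and y of bottle_red_a in the frame of carrier_red between 0.026 and 0.05 m) or (x of bottle_red_a in the frame of carrier_red between -0.05 and -0.026 m and y of bottle_red_a in the frame of carrier_red between -0.05 and -0.026 m)) and z of bottle_red_a in the frame of carrier_red between 0 and 0.012 m and angle between each of bottle_red_a, bottle_red_b, bottle_white, bottle_blue, open_a, open_b's own z axis and vertical below 0.1 rad and linear speed of each of bottle_red_a, bottle_red_b, bottle_white, bottle_blue, open_a, open_b below 0.02 m/s and contact force between each of bottle_red_a, bottle_red_b, bottle_white, bottle_blue and the fingers below 0.05 N and ((x of bottle_red_b in the frame of carrier_red between -0.05 and -0.026 m and y of bottle_red_b in the frame of carrier_red between 0.026 and 0.05 m) or (x of bottle_red_b in the frame of carrier_red between -0.05 and -0.026 m and y of bottle_red_b in the frame of carrier_red between -0.05 and -0.026 m)) and z of bottle_red_b in the frame of carrier_red between 0 and 0.012 m and x of bottle_white in the frame of carrier_white between 0.026 and 0.05 m and y of bottle_white in the frame of carrier_white between -0.05 and -0.026 m and z of bottle_white in the frame of carrier_white between 0 and 0.012 m and x of bottle_blue in the frame of carrier_blue between 0.026 and 0.05 m and y of bottle_blue in the frame of carrier_blue between 0.026 and 0.05 m and z of bottle_blue in the frame of carrier_blue between 0 and 0.012 m and distance of each of open_a, open_b from where it was at the start of the episode below 0.025 m); the robot touches nothing.
It fails at once if an open bottle is shifted by more than 25 mm (distance of any of open_a, open_b from where it was at the start of the episode above 0.025 m).
It fails at once if a bottle is knocked over (leans by more than 0.6 rad) (angle between any of bottle_red_a, bottle_red_b, bottle_white, bottle_blue, open_a, open_b's own z axis and vertical above 0.6 rad).
It fails at once if a bottle is dropped into a carrier instead of being lowered (faster than 0.7 m/s with its base less than 80 mm above the bench inside a carrier) ((horizontal distance between bottle_red_a and carrier_red below 0.075 m and height (world z) of bottle_red_a below 0.08 m and linear speed of bottle_red_a above 0.7 m/s) or (horizontal distance between bottle_red_a and carrier_white below 0.075 m and height (world z) of bottle_red_a below 0.08 m and linear speed of bottle_red_a above 0.7 m/s) or (horizontal distance between bottle_red_a and carrier_blue below 0.075 m and height (world z) of bottle_red_a below 0.08 m and linear speed of bottle_red_a above 0.7 m/s) or (horizontal distance between bottle_red_b and carrier_red below 0.075 m and height (world z) of bottle_red_b below 0.08 m and linear speed of bottle_red_b above 0.7 m/s) or (horizontal distance between bottle_red_b and carrier_white below 0.075 m and height (world z) of bottle_red_b below 0.08 m and linear speed of bottle_red_b above 0.7 m/s) or (horizontal distance between bottle_red_b and carrier_blue below 0.075 m and height (world z) of bottle_red_b below 0.08 m and linear speed of bottle_red_b above 0.7 m/s) or (horizontal distance between bottle_white and carrier_red below 0.075 m and height (world z) of bottle_white below 0.08 m and linear speed of bottle_white above 0.7 m/s) or (horizontal distance between bottle_white and carrier_white below 0.075 m and height (world z) of bottle_white below 0.08 m and linear speed of bottle_white above 0.7 m/s) or (horizontal distance between bottle_white and carrier_blue below 0.075 m and height (world z) of bottle_white below 0.08 m and linear speed of bottle_white above 0.7 m/s) or (horizontal distance between bottle_blue and carrier_red below 0.075 m and height (world z) of bottle_blue below 0.08 m and linear speed of bottle_blue above 0.7 m/s) or (horizontal distance between bottle_blue and carrier_white below 0.075 m and height (world z) of bottle_blue below 0.08 m and linear speed of bottle_blue above 0.7 m/s) or (horizontal distance between bottle_blue and carrier_blue below 0.075 m and height (world z) of bottle_blue below 0.08 m and linear speed of bottle_blue above 0.7 m/s)).
It also fails if it takes over 109 s, if anything falls off the work surface, if the arm or the gripper's body presses on something with over 40 N, if the wrist force passes 120 N, or if a joint passes its speed limit or range.

## Robot

A 7-joint arm with a two-finger parallel gripper is mounted at the origin on the work surface. World frame = base frame: x ahead of the robot, y to its left, z up, the work surface at z = 0. Lengths are in mm, angles in rad, forces in N, time in s.
With the tool pointing down it reaches from about 400 to 900 mm from the base axis. Payload 5.6 kg.
Tool frame: the origin (TCP) lies midway between the tips of the shut fingers; the grasp point (between the pads) lies 19 mm behind it; x points along the fingers, y is the direction in which the jaws open and shut, and the axes are right-handed (so a half turn about x gives the same grasp; the last joint's range is limited). The gripper opens to 92 mm and grips with 3 to 60 N. Pads are 20 mm wide; open, the fingers measure 128 mm over their backs; the gripper's body (75 mm by 189 mm) begins 69 mm behind the grasp point.
Start: joints at [-1.344, 0.468, -0.012, 1.603, 0.006, 1.071, -0.056], TCP at [173.293, 626.482, 192.892] pointing down, gripper open.
Joint ranges: [-2.53, 2.53], [-0.31, 2.02], [-1.57, 1.55], [0.28, 2.44], [-1.29, 4.43], [0.15, 1.84], [-2.92, 2.92]. Speed limits (rad/s): [2.57, 2.57, 3.14, 3.14, 3.14, 3.14, 3.14].

## Interface

Orientations are given as a rotation vector (axis times angle).
In Python, from cell import robot, grip, kin, viewer gives the robot as it stands. Calls block until the motion is done:
- robot.movep(position, orientation): joint-space move of the TCP to a pose.
- robot.servo_line(position, feed=150, rotation=None): straight line of the TCP; rotation=None keeps the orientation; feed is the mean speed in mm/s.
- robot.goto_joints(angles): joint-space move.
- grip(opening, newtons=None): opening from 0.0 (shut) to 1.0 (fully open); newtons is the grip in N (None keeps the last); returns when the fingers have stopped.
- robot.hold(seconds).
- kin.ik(position, orientation): joint angles nearest the present ones, or None.
- robot.observe(): the state.
- viewer.read_camera(name): name is "side" or "top" or "wrist"; returns the picture (420x560x3 uint8, red, green, blue); there is no depth.
- viewer.camera_info(name): a dict with "camera_matrix" (3x3 intrinsics, pixels), "R" (3x3) and "t" (3): a world point X has camera coordinates R X + t. Camera axes: x right, y down, z forward; pixel columns grow to the right and rows downward; lengths in mm; the calibration is good to about 2 mm. A picture is of the moment at which its call begins: read the wrist's pose just before it. camera_info takes no time and is no camera call; for the wrist camera it gives the pose at the moment of the call.
A pose or a line that the arm cannot do raises robot.IKError and nothing moves.
- robot.job_done(): hands the job in, once; it reports no verdict.
Trained networks look in the newest picture that a camera, given by its name, has taken for a name from the list of things; names that differ only in an ending like _2 or _b are one class to them, and where a whole thing is asked for, a point or a joint stands for the part that bears it (a point fixed in the world has none). Each returns a list of dicts, best first, with "confidence" (0 to 1); they miss things now and then, are a little off and sometimes report something else, mostly with a low value. They report only what shows in the picture. A call takes as long as a camera call. They do not tell look-alikes from the thing itself.
- viewer.silhouettes(name, camera): "mask" (420x560 bool, what is visible of it).
- viewer.pinpoint(name, camera): "at" ([x, y, z] in mm, in the coordinates of the camera as it stood for that picture, good to about 4 mm: a listed point, or the origin of a listed thing).
The state is a dict: "t": time; "joints": joint angles; "joint_velocities": joint speeds; "joint_torque": joint torques, N m; "tcp_pos": TCP position; "tcp_rot": TCP orientation; "contact_force": force on the tool from outside, world axes, zero at the start; "wrist_torque": the same for the moment, N m; "grip_width": opening from 0.0 (shut) to 1.0 (fully open).
Only numpy, scipy, OpenCV 4.12 (cv2) and the standard library are available. Lean on these libraries where they do the work, as an engineer would, in place of code of your own. Each camera call takes 0.05 s, during which the arm holds its last target. There are 200 camera calls.

## Working session

There is one attempt and no reset: what is moved stays moved. The work goes in short steps, each a Python script; the robot and the scene stay as the last script left them, time stands still between calls to the robot, and variables do not carry over. Pictures are saved under pics/ and viewed, about 12 in all and at most 16, crops included, and the job is handed in when it is done.

```bash
mkdir -p pics; ls
python3 - <<'E'
from cell import robot,grip,kin,viewer
import cv2,numpy as np
for n in ("top","side"):
    im=viewer.read_camera(n); cv2.imwrite(f"pics/{n}0.png",im[:,:,::-1])
    i=viewer.camera_info(n); print(n,i)
s=robot.observe();print(s['t'],s['tcp_pos'],s['tcp_rot'],s['grip_width'])
E
```

```text
pics
top {'camera_matrix': array([[474.26508286,   0.        , 279.64636197],
       [  0.        , 474.26508286, 216.57553034],
       [  0.        ,   0.        ,   1.        ]]), 'R': array([[-0.01282938, -0.99962606, -0.02414852],
       [-0.99101011,  0.01592778, -0.13283546],
       [ 0.13317042,  0.02222723, -0.99084388]]), 't': array([  60.55210095,  426.3900268 , 1079.33673727])}
side {'camera_matrix': array([[440.1365186 ,   0.        , 286.54904067],
       [  0.        , 440.1365186 , 204.85981096],
       [  0.        ,   0.        ,   1.        ]]), 'R': array([[ 0.94527609, -0.32613096, -0.00957655],
       [-0.23102806, -0.64832181, -0.72546873],
       [ 0.23038913,  0.68798069, -0.6881885 ]]), 't': array([-388.5251383 ,  159.93425849,  964.34221192])}
0.1 [173.18151514 625.95062446 192.05745469] [ 0.21061131  1.5604537  -0.21302916] 0.9990624497681112
```

View pics/top0.png

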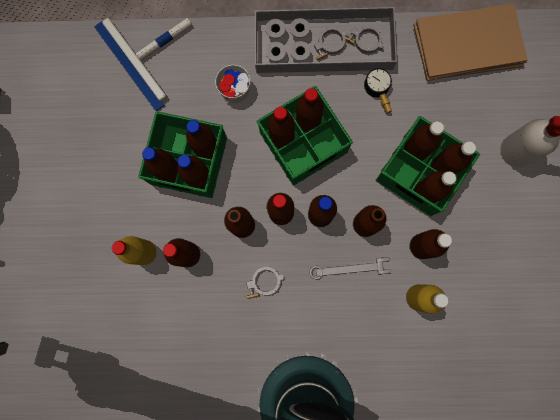

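View pics/side0.png

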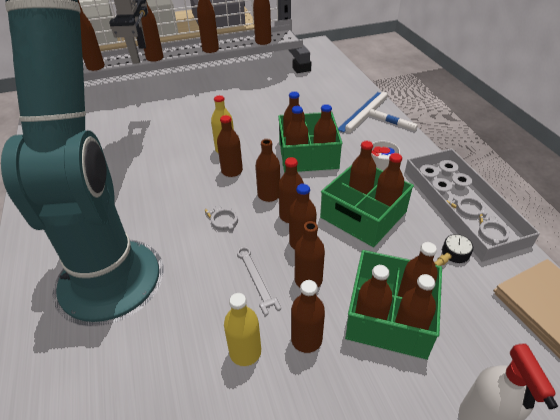

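The top view shows these candidates:
- **Brown, red crown:** (279,201) and (170,250).
- **Brown, blue crown:** (325,203).
- **Brown, white crown:** (445,240).
- **Yellow look-alikes, to leave alone:** red crown (119,248) and white crown (441,300).
- **Open bottles:** (235,216) and (378,214).

The carriers are at (183,153) blue, (305,135) red and (430,165) white. Next I'll localise the crowns.

```bash
cat > h.py <<'E'
import cv2,numpy as np
from cell import robot,grip,kin,viewer
from scipy.spatial.transform import Rotation as Ro
def ray(px,z,info):
    d=np.linalg.inv(info['camera_matrix'])@[px[0],px[1],1]
    R,t=info['R'],info['t']; c=-R.T@t; w=R.T@d
    return c+w*(z-c[2])/w[2]
def blobs(im,col,amin=25):
    h=cv2.cvtColor(im,cv2.COLOR_RGB2HSV); H,S,V=[h[...,i].astype(int) for i in range(3)]
    m={'red':((H<7)|(H>173))&(S>170)&(V>140),'blue':(H>105)&(H<130)&(S>130)&(V>90),'white':(S<45)&(V>190)}[col]
    n,_,st,c=cv2.connectedComponentsWithStats(m.astype(np.uint8))
    return [(c[i],st[i,4],st[i,2:4]) for i in range(1,n) if st[i,4]>=amin]
def rot(a):  # tool down, jaws along azimuth a
    x=np.array([0,0,-1.]);y=np.array([np.cos(a),np.sin(a),0])
    return Ro.from_matrix(np.c_[x,y,np.cross(x,y)]).as_rotvec()
E
python3 - <<'E'
from h import *
for n in ("top","side"):
    im=cv2.cvtColor(cv2.imread(f"pics/{n}0.png"),cv2.COLOR_BGR2RGB)
    for c in ('red','blue','white'):
        for p,a,b in blobs(im,c):
            if a<300: print(n,c,p.round(1),a,b,ray(p,173,viewer.camera_info(n)).round(0)[:2])
s=robot.observe(); print(Ro.from_rotvec(s['tcp_rot']).as_matrix().round(2))
i=viewer.camera_info("wrist");print(i, -i['R'].T@i['t'])
E
```

```text
top red [227.   84.9] 222 [16 23] [691. 159.]
top red [310.9  93.7] 97 [11 11] [667. -18.]
top red [279.9 112.2] 104 [12 11] [628.  48.]
top red [279.  200.4] 111 [13 12] [441.  52.]
top red [117.5 247.2] 113 [12 12] [350. 381.]
top red [168.8 249.6] 114 [13 12] [344. 276.]
top blue [233.3  75.4] 90 [17 18] [712. 146.]
top blue [192.3 125.7] 117 [12 12] [603. 232.]
top blue [148.2 152.8] 115 [13 12] [546. 323.]
top blue [183.5 160.5] 119 [12 12] [528. 249.]
top blue [325.  202.5] 127 [13 12] [435. -41.]
side red [218.4  98. ] 36 [10  5] [348. 372.]
side red [225.1 118. ] 44 [11  5] [342. 269.]
side red [366.8 144.2] 54 [11  7] [626.  47.]
side red [380.1 150.2] 89 [18  9] [644.  16.]
side red [395.6 156.8] 62 [12  7] [665. -18.]
side red [290.6 160.8] 73 [12  8] [439.  48.]
side blue [293.7  94.6] 52 [10  6] [543. 320.]
side blue [355.9 113.7] 131 [42 39] [660. 175.]
side blue [325.9 107.7] 57 [11  6] [599. 228.]
side blue [296.8 109.1] 63 [11  7] [526. 247.]
side blue [392.2 118.1] 45 [12  7] [736. 126.]
side blue [302.8 188.6] 110 [14 10] [431. -49.]
side white [407.4 122. ] 60 [18
[... 258 characters left out ...]
45. -337.]
side white [308.4 286. ] 154 [16 13] [ 354. -282.]
side white [237.2 299. ] 170 [16 13] [ 236. -267.]
side white [267.5 302.6] 37 [16  8] [ 280. -290.]
side white [499.5 370.7] 96 [12 14] [ 557. -508.]
[[-0.    0.27  0.96]
 [-0.    0.96 -0.27]
 [-1.   -0.    0.  ]]
{'camera_matrix': array([[360.95517178,   0.        , 281.08661308],
       [  0.        , 360.95517178, 212.82509991],
       [  0.        ,   0.        ,   1.        ]]), 'R': array([[ 0.26653323,  0.96382501, -0.00117595],
       [ 0.92619159, -0.25578821,  0.27702262],
       [ 0.26670054, -0.07492489, -0.96086268]]), 't': array([-649.02003434,  -31.73320674,  391.6994519 ])} [ 97.90998405 646.77280101 384.39698347]
```

```bash
cat >> h.py <<'E'
def look(xy,z,name,cols,zc,save=True):
    a=np.arctan2(xy[1],xy[0]); robot.movep([xy[0],xy[1],z],rot(a)); robot.hold(.2)
    info=viewer.camera_info("wrist"); im=viewer.read_camera("wrist")
    if save: cv2.imwrite(f"pics/{name}.png",im[:,:,::-1])
    return [(p.round(0),ar,ray(p,zc,info)[:2].round(1)) for c in cols for p,ar,b in blobs(im,c,150) if ar<3000]
E
python3 - <<'E'
from h import *
h=robot.observe()['t']
for n,xy,c in (("blue",(560,270),'blue'),("red",(615,0),'red'),("white",(540,-280),'white')):
    print(n); [print(*r) for r in look(xy,380,"c_"+n,[c],177)]
    print(robot.observe()['t'])
E
python3 -c "
import cv2,numpy as np
cv2.imwrite('pics/cw.png',np.hstack([cv2.resize(cv2.imread(f'pics/c_{n}.png'),None,fx=.47,fy=.47) for n in ('blue','red','white')]))"
```

```text
blue
[485. 139.] 1993 [736.4 408.9]
[289. 133.] 547 [544.3 322.6]
[246. 186.] 497 [526.7 249.6]
[484. 212.] 234 [782.5 340.7]
[298. 227.] 446 [600.  231.9]
2.3583
red
[121. 135.] 262 [443.4  52.6]
[291. 140.] 451 [626.2  47.8]
[325. 199.] 408 [665.  -17.2]
3.675
white
[391.  33.] 1215 [ 707.5 -193.9]
[318. 160.] 411 [ 587.8 -274.9]
[241. 217.] 361 [ 481.5 -293.3]
[307. 226.] 352 [ 543.8 -337.2]
[142. 252.] 321 [ 357.9 -278.2]
5.0417
```

View pics/cw.png

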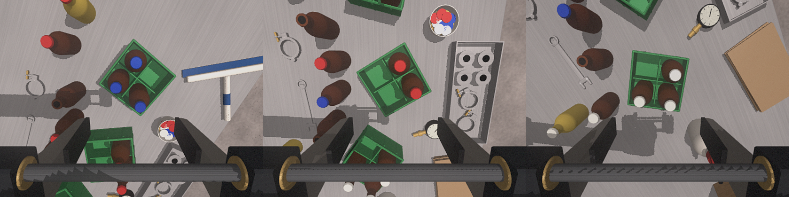

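Wrist and side views agree within 2 mm. Each picture of the three shows its own carrier, with the empty cells facing as listed. I'll start with blue.

```bash
cat >> h.py <<'E'
CELL=dict(blue=(617.6,304.9),white=(525.5,-231.),reda=(561.2,9.),redb=(600.,-56.))
BOT=dict(blue=(433,-44),white=(356,-280),reda=(441,51),redb=(344,273))
def pick(k):
    c=k[:4] if k.startswith('red') is False else 'red'; b=np.array(BOT[k],float)
    grip(.65); r=look(b,300,"p_"+k,[{'blue':'blue','whit':'white','red':'red'}[c]],171)
    r=min(r,key=lambda q:np.hypot(*(q[2]-b))); print(k,'crown',*r)
    if np.hypot(*(r[2]-b))>12: raise SystemExit('far')
    b=r[2]; R=rot(np.arctan2(b[1],b[0]))
    robot.movep([*b,250],R); robot.servo_line([*b,136],100)
    print('at',robot.observe()['tcp_pos'].round(1),robot.observe()['contact_force'].round(1))
    grip(0,40); robot.servo_line([*b,345],150)
    s=robot.observe(); print('lift',s['t'],s['grip_width'],s['contact_force'].round(1))
def place(k):
    c=np.array(CELL[k]); a=np.arctan2(c[1],c[0])
    robot.servo_line([*c,345],250,rot(a)); robot.hold(.3)
    s=robot.observe(); print(s['tcp_pos'].round(1),s['grip_width'])
    f0=s['contact_force'][2]
    robot.servo_line([*c,150],120); z=150
    while z>136:
        z-=1; robot.servo_line([*c,z],25); s=robot.observe()
        if s['contact_force'][2]-f0>3: break
    print('down',z,s['tcp_pos'].round(1),s['contact_force'].round(1),f0)
    grip(.5); robot.hold(.2); robot.servo_line([*c,290],150)
    s=robot.observe(); print('off',s['t'],s['contact_force'].round(1))
E
python3 - <<'E'
from h import *
pick('blue')
cv2.imwrite("pics/lift.png",viewer.read_camera("side")[:,:,::-1])
E
```

```text
blue crown [281. 193.] 720 [434.7 -40.8]
at [435.2 -40.8 136.5] [-0.8 -0.3 -0.9]
lift 10.75 0.28378382473705205 [ 0.2  0.2 -5.4]
```

```bash
python3 -c "
import cv2,numpy as np
cv2.imwrite('pics/v1.png',np.hstack([cv2.resize(cv2.imread(f'pics/{n}.png'),(400,300)) for n in ('p_blue','lift')]))"
```

```text
(no output)
```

View pics/v1.png

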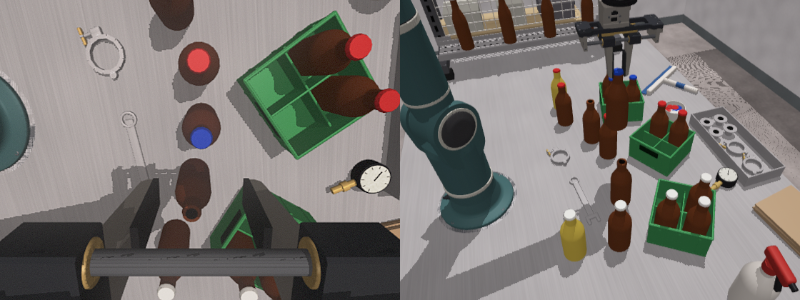

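The close view shows the brown bottle's blue crown at (200,135), between its red and open neighbours. The side view shows it held and lifted at (617,90), with the grip at 26 mm, the neck diameter. Placing it now.

Run:
```python
from h import *
place('blue')
print(look((560,270),380,"d_blue",['blue'],177)); print(robot.observe()['t'])
```

```text
[617.5 304.6 345.4] 0.28287237534847154
down 140 [618.2 305.1 141.2] [-0.6 -0.1  3.5] -4.832499379905032
off 18.925 [0.  0.2 0.2]
[(array([290., 132.]), np.int32(549), array([544.3, 322.7])), (array([486., 138.]), np.int32(1953), array([735.9, 408.5])), (array([342., 177.]), np.int32(509), array([617.5, 304.7])), (array([247., 186.]), np.int32(505), array([526.9, 249.4])), (array([486., 211.]), np.int32(231), array([782.1, 340.4])), (array([299., 227.]), np.int32(462), array([600. , 231.9]))]
19.7
```

View pics/d_blue.png

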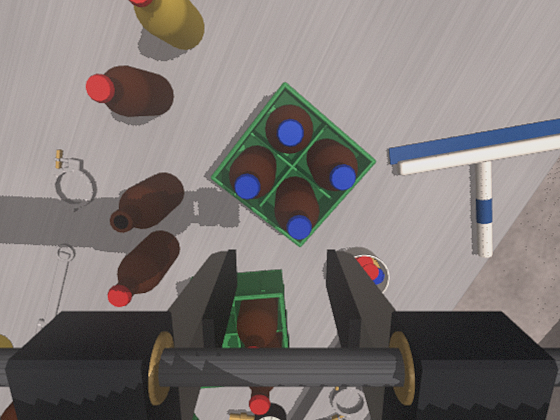

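The blue bottle stands in its cell, with its crown at (342,177) within 1 mm of the computed centre. Doing the other three the same way, stopping on any surprise.

Run:
```python
from h import *
for k in ('redb','reda','white'):
    pick(k)
    w=robot.observe()['grip_width']
    if not .26<w<.31: raise SystemExit('bad grip')
    place(k)
cv2.imwrite("pics/side1.png",viewer.read_camera("side")[:,:,::-1])
print([r for r in look((540,-280),380,"d_w",['white'],177)])
print([r for r in look((590,0),380,"d_r",['red'],177)])
robot.servo_line([500,130,380],250)
cv2.imwrite("pics/side1.png",viewer.read_camera("side")[:,:,::-1])
cv2.imwrite("pics/top1.png",viewer.read_camera("top")[:,:,::-1]); print(robot.observe()['t'])
```

```text
redb crown [287. 193.] 155 [347.1 280.2]
at [347.5 280.5 136.5] [-0.1  0.1 -0.6]
lift 25.0417 0.2836856508901257 [ 0.3  0.1 -4.5]
[599.9 -55.5 345.2] 0.2817589794490738
down 140 [600.6 -56.2 141.1] [-1.  -0.4  5.2] -4.918384440208368
off 33.2833 [-0.5 -0.1 -0.4]
reda crown [280. 196.] 462 [441.1  51.4]
at [441.6  51.5 136.5] [-0.4 -0.6  0.1]
lift 38.5 0.28165956492823385 [ 0.4  0.4 -4.6]
[560.8   9.2 345.3] 0.2788397811800035
down 140 [562.    8.8 141.1] [-1.   0.6  6.1] -3.6982190258513468
off 45.5667 [-0.2  0.2 -1. ]
white crown [279. 198.] 578 [ 355.3 -279.2]
at [ 355.8 -279.4  136.6] [-0.6 -0.1 -0.8]
lift 51.625 0.2806048937616427 [-0.   1.1 -4.8]
[ 525.4 -231.   345.1] 0.28225450333617086
down 140 [ 526.1 -231.4  141.1] [-2.4  1.   5.1] -5.619530365885786
off 59.575 [-0.1 -0.2 -0.4]
[(array([392.,  31.]), np.int32(1232), array([ 707.2, -194.1])), (array([250., 149.]), np.int32(426), array([ 526. , -230.8])), (array([319., 159.]), np.int32(418), array([ 587.8, -274.9])), (array([242., 216.]), np.int32(367), array([ 481.5, -293.1])), (array([308., 225.]), np.int32(351), array([ 543.9, -337.2]))]
[(array([314., 136.]), np.int32(462), array([626.2,  47.7])), (array([256., 172.]), np.int32(431), array([562.3,   9.5])), (array([348., 195.]), np.int32(416), array([665.1, -16.9])), (array([286., 226.]), np.int32(302), array([595.5, -53.9]))]
62.6
```

View pics/side1.png

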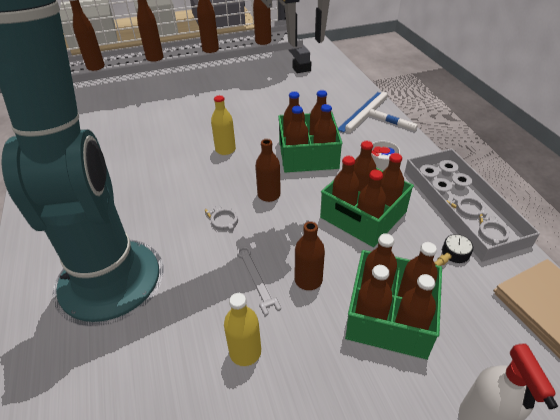

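View pics/d_r.png

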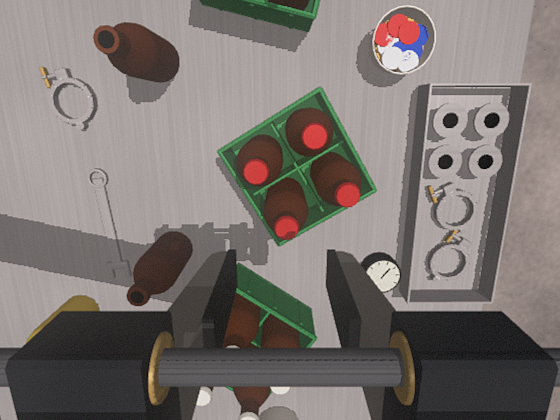

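All four bottles are in their carriers, and both open bottles stand at (267,170) and (309,255) in the side view. Red_b's crown was partly shaded, and it reads about 5 mm off centre. I'll check that, and the open bottles' shift, in the fixed cameras.

Run:
```python
from h import *
for n in ("top","side"):
    im=cv2.imread(f"pics/{n}1.png")[:,:,::-1].copy()
    for p,a,b in blobs(im,'red'): print(n,p.round(1),a,ray(p,177,viewer.camera_info(n)).round(1)[:2])
a,b=[cv2.imread(f"pics/side{i}.png",0) for i in (0,1)]
for (x,y) in ((267,165),(309,265)):
    t=a[y-28:y+35,x-16:x+17]; r=cv2.matchTemplate(b[y-40:y+47,x-28:x+29],t,cv2.TM_CCOEFF_NORMED)
    print('open shift px',np.array(cv2.minMaxLoc(r)[3])-12,r.max())
r=look((580,-56),300,"d_rb",['red'],177); print(r); s=robot.observe();print(s['t'],s['contact_force'])
cv2.imwrite("pics/d_rb2.png",cv2.convertScaleAbs(cv2.imread("pics/d_rb.png")[40:320,100:460],alpha=1.6))
```

```text
top [310.8  93.8] 110 [665.5 -17.5]
top [279.8 112.2] 115 [626.7  47.9]
top [330.5 125.3] 116 [596.3 -56.6]
top [298.9 142. ] 116 [562.1   9.3]
top [117.7 247.2] 120 [350.2 379.5]
side [218.4  98. ] 36 [346.6 364.6]
side [366.8 144.2] 54 [623.2  42.5]
side [380.1 150.2] 90 [641.2  11.4]
side [395.6 156.8] 62 [661.8 -22.3]
side [348.6 159.4] 62 [559.7   4.4]
side [375.9 173.5] 83 [593.7 -59.9]
side [534.6 368.9] 579 [ 602.7 -523.3]
open shift px [0 0] 0.90769005
open shift px [0 6] 0.6145918
[(array([255., 130.]), np.int32(598), array([563.7,   8.6])), (array([374., 149.]), np.int32(753), array([664.9, -16.8])), (array([298., 199.]), np.int32(684), array([596.1, -55.5]))]
63.725 [-0.335878   -0.40494739  0.31823407]
```

View pics/d_rb2.png

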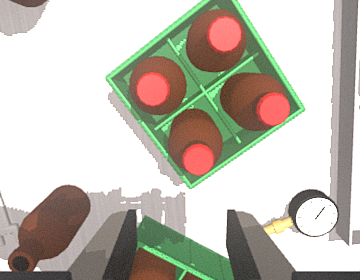

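Red_b is about 4 mm off centre and stands upright, inside the 12 mm tolerance. The open_b match was poor at 0.61, because bottle_blue stood in that template before. I'll check it in the top view instead.

Run:
```python
import cv2,numpy as np
a,b=[cv2.imread(f"pics/top{i}.png",0) for i in (0,1)]
for (x,y) in ((237,220),(372,220)):
    t=a[y-16:y+17,x-13:x+17]; r=cv2.matchTemplate(b[y-28:y+29,x-25:x+29],t,cv2.TM_CCOEFF_NORMED)
    print(np.array(cv2.minMaxLoc(r)[3])-12,r.max())
cv2.imwrite("pics/cmp.png",cv2.resize(np.hstack([cv2.imread(f"pics/top{i}.png")[80:280,100:480] for i in (0,1)]),(780,205)))
```

```text
[0 0] 0.5523312
[0 0] 0.99925256
```

View pics/cmp.png

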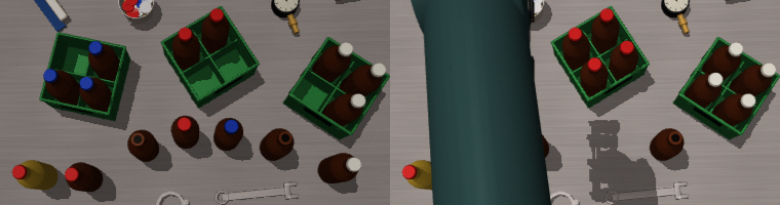

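Open_b has not moved (top match 0.999). The arm hides open_a in the top view, but the side view showed 0 px shift (0.91). The gripper is clear of everything, so I'm handing in.

Run:
```python
from cell import robot
robot.hold(.3); robot.job_done(); print(robot.observe()['t'])
```

```text
the job is handed in; nothing more can be done
the job is handed in; nothing more can be done
```

All four crowned bottles are in empty cells of the carriers matching their crown colour. I lowered each one until the wrist force showed it on the carrier floor, then released it and handed the job in just after 64 s.

- **Crown positions:** in the last views, blue, white and red_a are within about 3 mm of their cell centres. Red_b is about 4 mm off, because its crown was partly shaded when I located it, but it looks upright and is within the 12 mm allowed.
- **Open bottles:** neither shows any shift. Two of the four image matches were poor. Open_b's side match failed (0.61, with bottle_blue in the reference), but the top view matched at 0.999 with no shift. Open_a was hidden by the arm in the top view, so it was checked from the side only (0.91, no shift).
- **Yellow look-alikes:** I never approached them.

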